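Load the blank magazine and set the feed dial

ROBOT

A 6-joint arm with a two-finger parallel gripper is mounted at the origin on the work surface. World frame = base frame: x ahead of the robot, y to its left, z up, the work surface at z = 0. Lengths are in m, angles in rad, forces in N, time in s.
With the tool pointing down it reaches from about 0.275 to 0.725 m from the base axis. Payload 5.6 kg.
Tool frame: the origin (TCP) lies between the finger pads, 19 mm behind the fingertips; this is the grasp point; z points along the fingers, y is the line along which they close (so a half turn about z gives the same grasp; the last joint's range is limited). The gripper opens to 85 mm and grips with 20 to 120 N. Pads are 22 mm wide; open, the fingers measure 114 mm over their backs; the gripper's body (76 mm by 85 mm) begins 54 mm behind the grasp point. The pads swing forward as they close: fully open they stand 13 mm farther back than shut.
Start: joints at [-0.874, 0.255, 0.108, 0, -1.424, -0.285], TCP at [0.22, -0.504, 0.25] pointing down, gripper open.
Joint ranges: [-2.95, 2.95], [-1.21, 1.97], [-1.09, 1.5], [-2.87, 1.71], [-2.94, -0.07], [-3.05, 3.05]. Speed limits (rad/s): [2.57, 2.57, 3.14, 3.14, 3.14, 3.14].

INTERFACE

Orientations are given as a unit quaternion [w, x, y, z].
In Python, from workcell import * gives the robot as it stands.
- The arm moves only by the shell command python3 -m pendant 'ROWS' [OPENING] [FORCE]. ROWS is JSON, a list of rows, each a list of 6 numbers: the shift along the tool's x, y, z in m, then the turn, a rotation vector about the tool's x, y, z in degrees. A call has 1 to 5 rows; each row is the pose to reach, as a shift and turn from the pose commanded when the call began, along the tool's axes at that moment; what a row does not reach only later rows make up. A row lasts 1/10 s, in which the tool goes at most 50 mm and 8.59 degrees, less where a joint would pass 70% of its speed; a pose out of reach is approached as far as the arm can. A call with a gripper value outside its range is refused whole. OPENING is the closure, from -1 (fully open) to 1 (shut), set as the call begins (- or left out, the last holds). The fingers move at their own pace and stop on an object; FORCE is the grip in N (left out, the last holds). Time passes only in rows, so rows that repeat a pose let the fingers close. It gives the time, the measured TCP pose, the force, the opening and the grip force at its end, in the units of the state.
- get_state(): the state, without advancing time (a new reading comes with each control period).
- read_camera(name): name is "scene" or "top" or "wrist"; returns a dict with "frame" (420x560x3 uint8, blue, green, red), "fovy" (degrees; the focal length in pixels is half the picture's height over the tangent of half this angle, whatever the lens; pixels are square), "cx", "cy" (the principal point, pixels), "T" (4x4, takes a point from camera to world coordinates). Camera axes: x right, y up, looking along -z (the intrinsics and any distortion apply to the point x, -y, -z); pixel columns grow to the right and rows downward; lengths in m; the calibration is good to about 2 mm. A picture is of the moment at which its call begins. There is no depth.
- close_job(): hands the job in; it is judged then, once.
The state is a dict: "time_s": time; "joint_pos": joint angles; "dq": joint speeds; "effort": joint torques, N m; "position": TCP position; "ee_rot": TCP orientation; "ft_force": force on the tool from outside, world axes, zero at the start; "torque": the same for the moment, N m; "opening": opening from 0.0 (shut) to 1.0 (fully open); "gripper_force": force on a finger pad.
Only numpy, scipy, OpenCV 4.12 (cv2) and the standard library are available. Lean on these libraries where they do the work, as an engineer would, in place of code of your own. Each camera call takes 0.05 s, during which the arm holds its last target. There are 200 camera calls.

TASK

Refill the feeder: take the whole stack of three black blanks off the pallet and tilt it into the magazine, end first under the retaining lip, so that it lies flat on the magazine's floor; lower it in without dropping or forcing it. Then turn the feed dial clockwise until its pointer is in line with the tip of the aluminium set-point tab, and let go. Leave the tab where it is and do not disturb the collar, the jar and the screwdriver.

Things in the scene. Friction and masses are not known exactly. Their poses are not given: they have to be found in the camera images.
- blank_a: Lowest of three equal loose black plastic plates stacked exactly as a pile (36 mm high) on the pallet's rail; each 120 (x) x 50 (y) x 12 (z) mm, about 100 g. Origin: centre of its underside; x along its length, both ends alike. One firm grasp (about 70 N) across the 50 mm width at mid length, TCP about 11 mm above this origin (not higher, or the lowest slips), clamps all three.
- blank_b: Middle plate of the pile, same shape, origin at the centre of its underside (12 mm above that of blank_a).
- blank_c: Top plate of the pile, same shape, origin at the centre of its underside (24 mm above that of blank_a).
- pallet: Fixed aluminium pallet, base 160 x 100 x 8 mm with a dark rail 110 long x 40 wide along its x, top 20 mm above the table. The pile lies centred on and along the rail, overhanging 5 mm on every side, so fingertips may reach up to 10 mm below the pile's underside beside the rail. Origin: centre of the underside, on the table.
- magazine: Fixed aluminium magazine, base 180 (x) x 120 (y) x 8 mm; origin: centre of underside, on the table, x along its length. Inside 124 (x) x 54 (y) mm, 4 mm more than the pile each way. Long walls (inner faces at y = +-27 mm, 6 thick) stand only at the corners, |x| from 32 to 62 mm; the 64 mm gaps between are for the fingers.
- magazine_lip (a point): Middle of the lower edge of the dark steel retaining lip on the -x end wall. That wall's inner face is at magazine x = -62 mm; the lip overhangs the inside by 6 mm, to x = -56 mm, its underside 42 mm and top 48 mm above the floor. The pile cannot pass straight down: this end goes in first, tilted lower, slides under the lip against the wall, then the pile is laid flat.
- magazine_low_end (a point): Middle of the top inner edge of the +x end wall, at magazine x = +62 mm, only 8 mm above the floor; no lip here.
- magazine_in (a point): Centre of the magazine's floor, 20 mm above the table; axes as the magazine. Origin of the lowest blank comes here, within a few mm. The floor is a bar 40 mm wide along the middle; beside it the base plate lies 12 mm lower. Corner walls rise 18 mm above the floor at the lip end and 8 mm at the other.
- dial_unit: Fixed white control box 150 x 150 x 42 mm with a round black scale face 132 mm across and 3 mm thick on top, white graduations every 15 degrees over 300 degrees. Origin: centre of the underside, on the table, below the dial's axis. Dial value 0 points along the direction 150 degrees anticlockwise from its x axis.
- dial (a joint): Angle of the dial, rad, 0 to 5.236, growing clockwise seen from above; about 0.1 Nm of friction, stays where it is left. It starts low on the scale.
- marker (a joint): Angle of the set-point tab on the same scale and with the same zero as the dial: the dial is set when its angle equals this one. Stiff, not to be moved.
- dial_grip (a point): Point on the dial's vertical axis at the height to grip, 80 mm above the table. Its x axis points along the bar to the pointer. The dial is a black skirt 68 mm across with a grey bar grip on it 68 long x 16 wide; the bar reaches from 55 to 95 mm above the table, a white line on top marks the pointer end.
- dial_pointer (a point): Point on the pointer's line, 55 mm out from the axis, 50 mm above the table (the white nose ends 44 mm out).
- marker_tip (a point): Tip of the set-point tab, 55 mm out from the axis, 50 mm above the table; the tab is aluminium, about 15 x 12 mm, 6 mm high, lies at the edge of the scale face and points inward.
- collar: Bystander: steel ring 72 mm across, 30 mm high, loose. Origin: centre of underside.
- screw_jar: Bystander: white jar 64 mm across, 85 mm high, loose. Origin: centre of underside.
- driver: Bystander: screwdriver lying on the table, loose. Origin: its underside.

How it is judged:
By the outcome, as a careful person would: the job done as asked, in the order asked, and still so for the second after the job is handed in, with the robot touching nothing.
It also fails if it takes over 72 s, if anything falls off the work surface, if the arm or the gripper's body presses on something with over 40 N, if the wrist force passes 120 N, or if a joint passes its speed limit or range.

## Working session

There is one attempt and no reset: what is moved stays moved. The work goes in short steps, Python scripts to look and compute and a shell command to move; the robot and the scene stay as the last step left them, time stands still between calls to the robot, and variables do not carry over. Pictures are saved under pics/ and viewed, at most 10 in all, crops included, and the job is handed in when it is done.

```bash
ls; mkdir -p pics
python3 - <<'E'
from workcell import *
import cv2
for n in("scene","top"):
    c=read_camera(n); cv2.imwrite(f"pics/{n}0.png",c["frame"]); print(n,c["fovy"],c["cx"],c["cy"],c["T"],[k for k in c])
    for k in c:
        if k not in("frame","fovy","cx","cy","T"): print(k,c[k])
s=get_state(); print(s)
E
```

```text
pics
scene 53.504580892161385 277.7047873243926 211.02009669169323 [[-0.50494231 -0.52317072  0.68653161  1.17864821]
 [ 0.86304189 -0.318781    0.39183845  0.34510422]
 [ 0.01385482  0.79036135  0.61248426  0.594991  ]
 [ 0.          0.          0.          1.        ]] ['frame', 'fovy', 'cx', 'cy', 'T']
top 53.86003571381533 284.36193751307326 207.223096215044 [[-0.01167507  0.98122184 -0.19252892  0.4604936 ]
 [-0.99976721 -0.0079609   0.02005387  0.01569419]
 [ 0.01814459  0.19271823  0.98108637  0.85603462]
 [ 0.          0.          0.          1.        ]] ['frame', 'fovy', 'cx', 'cy', 'T']
{'time_s': 0.1, 'joint_pos': array([-8.74386573e-01,  2.55666202e-01,  1.07156133e-01, -3.72679802e-04,
       -1.42396310e+00, -2.84607376e-01]), 'dq': array([-0.00126829, -0.0010376 ,  0.00326775,  0.001097  , -0.00025576,
        0.00140225]), 'effort': array([-3.28148999e-03, -3.87605023e+01,  2.38473523e+01,  5.37790328e+00,
       -3.78767640e-03, -4.11489509e-05]), 'position': array([ 0.22001286, -0.50362061,  0.24921398]), 'ee_rot': array([-2.32379109e-04, -2.04422483e-01,  9.78882379e-01,  8.26391318e-04]), 'ft_force': array([ 0.43168344, -0.82307716, -0.44080338]), 'torque': array([ 0.00992523, -0.02400617, -0.0102766 ]), 'gripper_force': 0.0, 'opening': 0.9989539052166355}
```

View pics/top0.png

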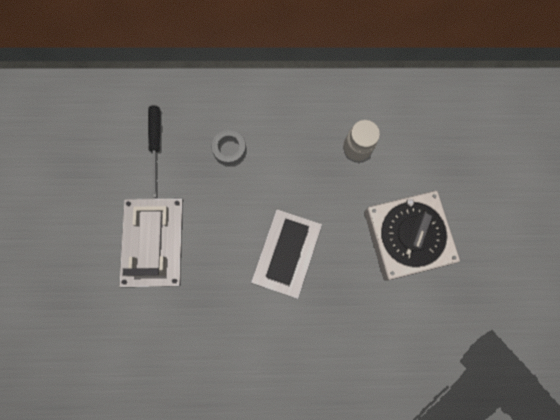

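View pics/scene0.png

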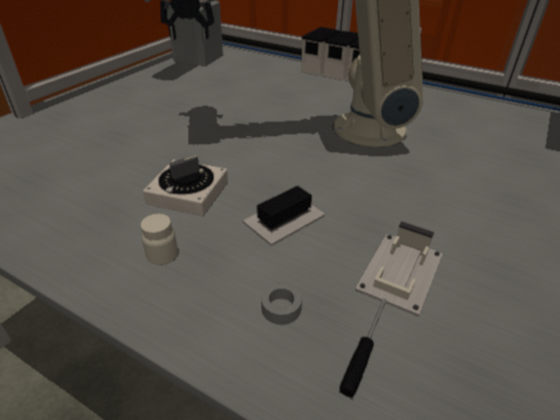

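Run:
```python
import cv2,numpy as np
t=cv2.imread("pics/top0.png");s=cv2.imread("pics/scene0.png")
def cr(im,x,y,w,h):
    o=cv2.resize(im[y:y+h,x:x+w],None,fx=2.8,fy=2.8,interpolation=cv2.INTER_CUBIC)
    o=cv2.convertScaleAbs(o,alpha=1.3,beta=10)
    for k in range(0,w,10): cv2.line(o,(int(k*2.8),0),(int(k*2.8),4 if (x+k)%50 else 12),(0,255,255),1)
    for k in range(0,h,10): cv2.line(o,(0,int(k*2.8)),(4 if (y+k)%50 else 12,int(k*2.8)),(0,255,255),1)
    return o
A=np.hstack([cr(t,110,190,85,105),cr(t,245,200,85,105),cr(t,360,190,105,105)])
B=np.hstack([cr(s,140,140,95,105),cr(s,240,160,90,105),cr(s,355,210,95,105)])
w=max(A.shape[1],B.shape[1])
p=lambda a:cv2.copyMakeBorder(a,0,0,0,w-a.shape[1],0)
o=np.vstack([p(A),p(B)]);print(o.shape);cv2.imwrite("pics/mix0.png",o)
# base outlines in top: bright low-saturation blobs
g=cv2.cvtColor(t,cv2.COLOR_BGR2GRAY);m=(g>140).astype(np.uint8)
for x,y,ww,h in((110,190,85,105),(245,200,85,105),(360,185,105,105)):
    sub=m[y:y+h,x:x+ww];pts=cv2.findNonZero(sub)
    r=cv2.minAreaRect(pts);print(cv2.boxPoints(r)+[x,y],r[1],r[2])
```

```text
(588, 784, 3)
[[118.66814804 285.95561981]
 [121.73585129 193.92452812]
 [181.76914978 195.92563629]
 [178.70144653 287.95672607]] (60.066646575927734, 92.08220672607422) 1.9091525077819824
[[250.10000229 282.69998932]
 [274.99999619 207.99999809]
 [322.3999939  223.79999542]
 [297.50000381 298.49998474]] (49.963985443115234, 78.7406997680664) 18.434947967529297
[[367.30188465 207.05660248]
 [438.62263489 186.679245  ]
 [459.83017731 260.90565491]
 [388.50942993 281.28301239]] (77.1966323852539, 74.17469787597656) 74.05460357666016
```

View pics/mix0.png

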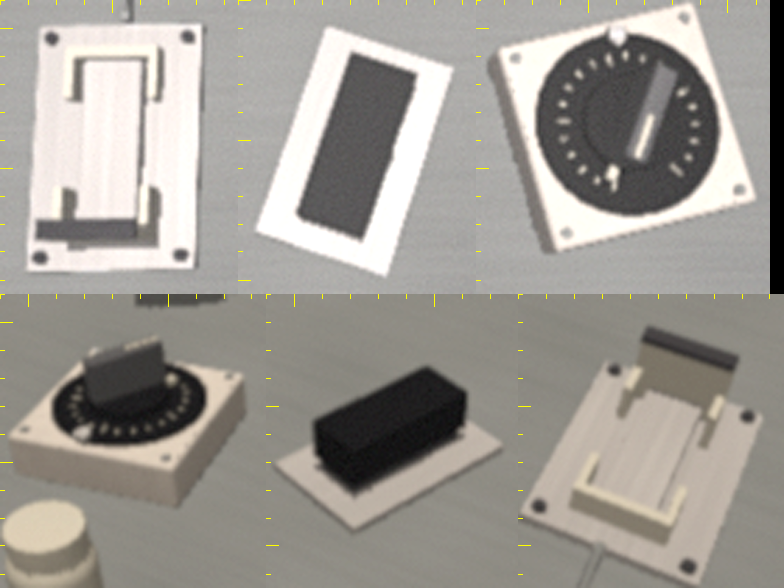

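```bash
cat > h.py <<'E'
import numpy as np,cv2
from workcell import *
from scipy.spatial.transform import Rotation as R
def ray(c,uv,z):
    uv=np.atleast_2d(np.array(uv,float)); f=c["frame"].shape[0]/2/np.tan(np.radians(c["fovy"]/2))
    d=np.c_[(uv[:,0]-c["cx"])/f,-(uv[:,1]-c["cy"])/f,-np.ones(len(uv))]@c["T"][:3,:3].T
    o=c["T"][:3,3]; return o+d*((z-o[2])/d[:,2])[:,None]
def proj(c,P):
    P=np.atleast_2d(P); f=c["frame"].shape[0]/2/np.tan(np.radians(c["fovy"]/2))
    q=(P-c["T"][:3,3])@c["T"][:3,:3]
    return np.c_[c["cx"]+f*q[:,0]/-q[:,2],c["cy"]-f*q[:,1]/-q[:,2]]
def tcp():
    s=get_state();q=s["ee_rot"];return s["position"],R.from_quat(q,scalar_first=True)
E
python3 - <<'E'
from h import *
t=read_camera("top");s=read_camera("scene")
np.set_printoptions(precision=4,suppress=True)
def rect(c,z,pts,L,W):
    P=ray(c,pts,z)[:,:2];print("sides",np.linalg.norm(P-np.roll(P,-1,0),axis=1),"ctr",P.mean(0))
    d=(P[0]+P[1]-P[2]-P[3])
    print("  yaw dir of 01->23 reversed",np.degrees(np.arctan2(d[1],d[0])))
T=lambda ox,oy,u0,v0,l:[(ox+(u-u0)/2.8-.3,oy+(v-v0)/2.8-.3) for u,v in l]
print("mag");rect(t,.008,T(110,190,0,0,[(40,26),(202,26),(195,267),(27,269)]),.18,.12)
rect(s,.008,T(355,210,518,294,[(522,511),(700,586),(762,415),(610,362)]),.18,.12)
print("pallet");rect(t,.008,T(245,200,238,0,[(328,28),(453,68),(386,275),(256,232)]),.16,.1)
print("pile top");rect(t,.056,T(245,200,238,0,[(350,52),(417,75),(362,241),(296,215)]),.12,.05)
rect(s,.056,T(240,160,266,294,[(313,421),(355,448),(467,393),(428,366)]),.12,.05)
print("box");rect(t,.042,T(360,190,476,0,[(500,50),(692,3),(755,198),(556,250)]),.15,.15)
g=cv2.cvtColor(t["frame"],cv2.COLOR_BGR2GRAY)[185:290,360:470]
m=cv2.morphologyEx((g<85).astype(np.uint8),cv2.MORPH_CLOSE,np.ones((9,9)))
cs=max(cv2.findContours(m,cv2.RETR_EXTERNAL,cv2.CHAIN_APPROX_NONE)[0],key=cv2.contourArea)
e=cv2.fitEllipse(cv2.convexHull(cs));print(e);C=ray(t,[e[0][0]+360,e[0][1]+185],.045)[0];print("dial ctr",C)
for n,p in(("nose",(612,178)),("tab",(617,35))):
    q=ray(t,T(360,190,476,0,[p]),.05)[0]-C;print(n,np.hypot(*q[:2]),np.degrees(np.arctan2(q[1],q[0])))
b=ray(t,T(360,190,476,0,[(635,155),(668,68)]),.095);print("bar",b,b.mean(0));d=b[0]-b[1];print(np.degrees(np.arctan2(d[1],d[0])))
E
```

```text
mag
sides [0.1201 0.1768 0.1195 0.1777] ctr [0.558  0.2716]
  yaw dir of 01->23 reversed 0.5244551832646723
sides [0.1193 0.1791 0.1151 0.1779] ctr [0.556  0.2712]
  yaw dir of 01->23 reversed 0.3125283094265538
pallet
sides [0.0975 0.1584 0.0983 0.1582] ctr [ 0.5317 -0.0058]
  yaw dir of 01->23 reversed -19.459583970226795
pile top
sides [0.0495 0.1204 0.0482 0.1186] ctr [ 0.5306 -0.0048]
  yaw dir of 01->23 reversed -19.093412805641172
sides [0.0463 0.114  0.0478 0.1192] ctr [ 0.5313 -0.0069]
  yaw dir of 01->23 reversed -19.98724416511937
box
sides [0.1459 0.1451 0.1471 0.1457] ctr [ 0.5641 -0.2572]
  yaw dir of 01->23 reversed 12.8862581393221
((47.510108947753906, 55.7635498046875), (67.48680114746094, 84.00686645507812), 41.688533782958984)
dial ctr [ 0.55   -0.2438  0.045 ]
nose 0.02515072228068974 175.88186139000635
tab 0.0773657349544419 -6.613990856724839
bar [[ 0.5364 -0.244   0.095 ]
 [ 0.5947 -0.2707  0.095 ]] [ 0.5655 -0.2573  0.095 ]
155.44854552703907
```

```bash
cat >> h.py <<'E'
def go(x,y,z,yaw,tilt=0):
    """tool y along world yaw deg; tilt deg about +tool y after that; prints row from current pose"""
    a=np.radians(yaw);Y=np.array([np.cos(a),np.sin(a),0]);Z=np.array([0,0,-1.]);G=R.from_matrix(np.c_[np.cross(Y,Z),Y,Z])*R.from_rotvec([0,np.radians(tilt),0])
    p,r=tcp();sh=r.inv().apply(np.array([x,y,z])-p);rv=np.degrees((r.inv()*G).as_rotvec())
    print("shift mm",np.round(sh*1000,1),"len",round(1000*np.linalg.norm(sh),1),"rot",np.round(rv,2))
E
python3 -c "
from h import *
go(.531,-.0055,.22,70.6)"
```

```text
shift mm [-484.4  332.1   29.8] len 588.1 rot [ 6.000e-02 -3.000e-02  4.299e+01]
```

```bash
python3 -m pendant '[[-0.04,0.028,0,0,0,8],[-0.08,0.055,0,0,0,16],[-0.12,0.083,0,0,0,24],[-0.16,0.11,0.005,0,0,32],[-0.2,0.137,0.01,0,0,40]]' -1; python3 -c "
from h import *
go(.531,-.0055,.22,70.6)"
```

```text
time_s: 0.7
position: [0.3368, -0.3175, 0.2424]
ee_rot: [0.0, 0.119, 0.993, -0.0]
ft_force: [0.1, -0.7, -0.2]
opening: 1.001
gripper_force: 0.0
shift mm [-115.1  349.    22.5] len 368.1 rot [0.   0.03 5.75]
```

```bash
python3 -m pendant '[[-0.015,0.045,0,0,0,1],[-0.03,0.09,0.005,0,0,2],[-0.045,0.135,0.01,0,0,3],[-0.06,0.18,0.015,0,0,3],[-0.075,0.225,0.02,0,0,3]]' >/dev/null;  python3 -m pendant '[[0,0,0,0,0,0],[0,0,0,0,0,0]]'; python3 -c "
from h import *
go(.531,-.0055,.22,70.6)"
```

```text
time_s: 1.4
position: [0.4613, -0.1165, 0.222]
ee_rot: [-0.001, 0.141, 0.99, -0.0]
ft_force: [-1.4, 1.2, -0.6]
opening: 1.001
gripper_force: 0.0
shift mm [-36.  126.1   1.9] len 131.1 rot [-0.02 -0.06  3.19]
```

```bash
python3 -m pendant '[[-0.012,0.042,0,0,0,1.5],[-0.024,0.084,0,0,0,3.2],[-0.036,0.126,0.002,0,0,3.2],[-0.036,0.126,0.002,0,0,3.2],[-0.036,0.126,0.002,0,0,3.2]]';  python3 - <<'E'
from h import *
c=read_camera("wrist");f=c["frame"];print(c["fovy"],c["T"])
for P in ([.531,-.0055,.056],):print(proj(c,P))
a=np.radians(-19.4);ux=np.array([np.cos(a),np.sin(a),0]);uy=np.array([-ux[1],ux[0],0])
o=f.copy()
for z,L,W,k in((.056,.06,.025,(0,0,255)),(.008,.08,.05,(0,255,0))):
    q=proj(c,[np.array([.531,-.0055,z])+i*L*ux+j*W*uy for i,j in((1,1),(1,-1),(-1,-1),(-1,1))]);print(q)
    for p in q: cv2.drawMarker(o,tuple(int(v) for v in p.round()),k,cv2.MARKER_CROSS,10,1)
cv2.imwrite("pics/w1.png",cv2.convertScaleAbs(o,alpha=1.4));cv2.imwrite("pics/w1raw.png",f)
go(.531,-.0055,.22,70.6)
E
```

```text
time_s: 1.9
position: [0.531, -0.0072, 0.2201]
ee_rot: [-0.0, 0.17, 0.985, -0.0]
ft_force: [0.4, -0.9, 0.1]
opening: 1.004
gripper_force: 0.0
67.98586077836845 [[ 0.33453725 -0.89571677 -0.2928759   0.45580208]
 [ 0.94238166  0.31754963  0.10525699  0.02014174]
 [-0.00127782 -0.31121326  0.95033924  0.34422422]
 [ 0.          0.          0.          1.        ]]
[[282.1782921  195.71825391]]
[[306.78353832 252.50998369]
 [257.71065114 252.59478006]
 [254.30021794 131.37246193]
 [309.91909153 131.23307094]]
[[324.32195153 250.00934115]
 [239.95917462 250.15645456]
 [233.20642293 108.10266223]
 [330.72293492 107.84366623]]
shift mm [0.5 2.1 0.4] len 2.3 rot [-0.02 -0.01 -0.2 ]
```

View pics/w1.png

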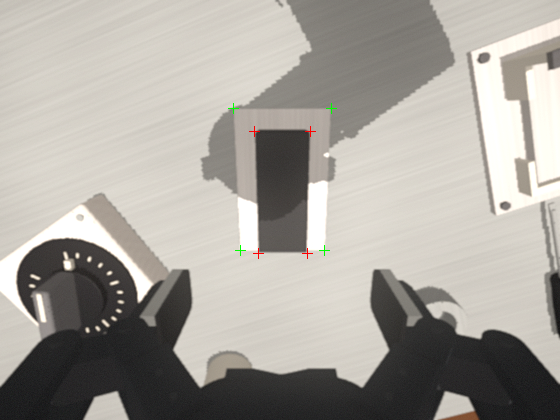

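```bash
python3 -m pendant '[[0,0.0005,0.04,0,0,-0.2],[0,0.0005,0.08,0,0,-0.2],[0,0.0005,0.12,0,0,-0.2],[0,0.0005,0.15,0,0,-0.2],[0,0.0005,0.15,0,0,-0.2]]' >/dev/null;python3 -m pendant '[[0,0,0,0,0,0],[0,0,0,0,0,0]]';  python3 -c "
from h import *
go(.531,-.0055,.031,70.6)"
```

```text
time_s: 2.65
position: [0.5328, -0.0066, 0.0729]
ee_rot: [0.002, 0.168, 0.986, 0.001]
ft_force: [-0.6, 0.9, 1.5]
opening: 1.001
gripper_force: 0.0
shift mm [ 2.2  0.4 41.9] len 41.9 rot [0.1  0.22 0.03]
```

```bash
python3 -m pendant '[[0.001,0,0.015,0,0,0],[0.001,0,0.028,0,0,0],[0.001,0,0.038,0,0,0],[0.001,0,0.038,0,0,0],[0.001,0,0.038,0,0,0]]';  python3 -c "
from h import *
go(.531,-.0055,.031,70.6)"
```

```text
time_s: 3.15
position: [0.531, -0.0058, 0.0333]
ee_rot: [0.001, 0.168, 0.986, 0.0]
ft_force: [0.0, -0.1, -0.3]
opening: 1.003
gripper_force: 0.0
shift mm [0.1 0.3 2.3] len 2.4 rot [0.03 0.08 0.07]
```

```bash
python3 -m pendant '[[0,0,0.0022,0,0,0],[0,0,0.0022,0,0,0],[0,0,0.0022,0,0,0]]';  python3 -m pendant '[[0,0,0,0,0,0],[0,0,0,0,0,0],[0,0,0,0,0,0],[0,0,0,0,0,0],[0,0,0,0,0,0]]' 0.6 70;python3 -m pendant '[[0,0,0,0,0,0],[0,0,0,0,0,0],[0,0,0,0,0,0],[0,0,0,0,0,0],[0,0,0,0,0,0]]'; python3 -c "
from h import *
go(.531,-.0055,.031,70.6)"
```

```text
time_s: 3.45
position: [0.5306, -0.0058, 0.0305]
ee_rot: [0.0, 0.168, 0.986, 0.0]
ft_force: [-0.0, 0.6, -0.1]
opening: 0.999
gripper_force: 0.0
time_s: 3.95
position: [0.5306, -0.0057, 0.0304]
ee_rot: [0.0, 0.168, 0.986, 0.0]
ft_force: [-0.4, 0.7, 1.5]
opening: 0.58
gripper_force: 73.3
time_s: 4.45
position: [0.5306, -0.0057, 0.0304]
ee_rot: [0.0, 0.168, 0.986, 0.0]
ft_force: [-0.5, 1.5, 4.1]
opening: 0.576
gripper_force: 73.5
shift mm [-0.3  0.4 -0.6] len 0.8 rot [0.02 0.03 0.06]
```

```bash
python3 -m pendant '[[0,0,-0.01,0,0,0],[0,0,-0.035,0,0,0],[0,0,-0.065,0,0,0],[0,0,-0.1,0,0,0],[0,0,-0.14,0,0,0]]';  python3 -m pendant '[[0,0,-0.02,0,0,0],[0,0,-0.03,0,0,0],[0,0,-0.03,0,0,0]]'; python3 -c "
from h import *
go(.557,.23,.2,90.7)"
```

```text
time_s: 4.95
position: [0.5285, -0.0062, 0.1702]
ee_rot: [-0.002, 0.168, 0.986, -0.001]
ft_force: [0.9, 0.3, -2.2]
opening: 0.581
gripper_force: 73.1
time_s: 5.25
position: [0.5302, -0.0058, 0.2006]
ee_rot: [0.0, 0.168, 0.986, 0.0]
ft_force: [0.1, -0.4, -3.6]
opening: 0.574
gripper_force: 73.3
shift mm [ 52.9 231.4   0.8] len 237.3 rot [ 3.000e-02  2.000e-02 -2.006e+01]
```

```bash
python3 -m pendant '[[0.006,0.02,0,0,0,-3],[0.015,0.055,0,0,0,-9],[0.026,0.09,0,0,0,-15],[0.032,0.12,0,0,0,-19],[0.036,0.135,0,0,0,-20]]' >/dev/null;  python3 -m pendant '[[0,0,0,0,0,0],[0,0,0,0,0,0],[0,0,0,0,0,0]]'
python3 - <<'E'
from h import *
c=read_camera("wrist");f=c["frame"];cv2.imwrite("pics/w2raw.png",f);np.save("w2.npy",c,allow_pickle=True)
o=f.copy()
a=np.radians(.5);ux=np.array([np.cos(a),np.sin(a),0]);uy=np.array([-ux[1],ux[0],0])
for z,x0,x1,W,k in((.008,-.09,.09,.06,(0,255,0)),(.028,-.062,.062,.027,(0,0,255)),(.062,-.068,-.056,.03,(255,0,0))):
    q=proj(c,[np.array([.557,.2715,z])+i*ux+j*W*uy for i,j in((x0,1),(x0,-1),(x1,-1),(x1,1))]);print(q.round(1).tolist())
    for p in q: cv2.drawMarker(o,tuple(int(v) for v in p.round()),k,cv2.MARKER_CROSS,8,1)
o=o[:,250:];cv2.imwrite("pics/w2.png",cv2.resize(cv2.convertScaleAbs(o[:300],alpha=1.4),None,fx=2,fy=2,interpolation=cv2.INTER_CUBIC))
go(.6,.2715,.2,90.5)
E
```

```text
time_s: 6.05
position: [0.5407, 0.1324, 0.1995]
ee_rot: [-0.001, -0.005, 1.0, -0.0]
ft_force: [-0.4, -0.4, -2.6]
opening: 0.578
gripper_force: 73.4
[[485.8, 117.0], [362.1, 116.9], [349.2, 280.3], [453.6, 280.5]]
[[457.7, 148.7], [400.1, 148.6], [386.0, 267.0], [437.0, 267.1]]
[[484.8, 146.4], [412.2, 146.3], [410.3, 160.8], [481.9, 160.9]]
shift mm [-60.5 138.5  -0.3] len 151.1 rot [-0.03 -0.05  0.06]
```

View pics/w2.png

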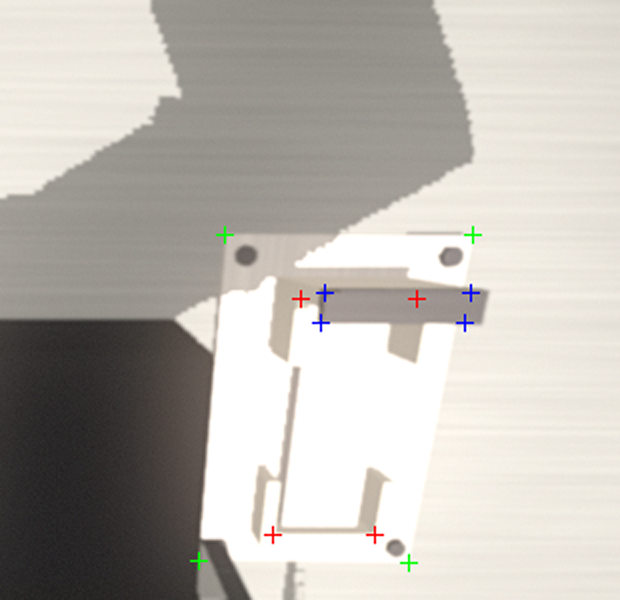

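Run:
```python
from h import *
np.set_printoptions(precision=1,suppress=True,linewidth=200)
c=np.load("w2.npy",allow_pickle=True).item();g=cv2.cvtColor(c["frame"],cv2.COLOR_BGR2GRAY).astype(float)
M=np.array([.557,.2715,0]);a=np.radians(.5);ux=np.array([np.cos(a),np.sin(a),0]);uy=np.array([-ux[1],ux[0],0]);uz=np.array([0,0,1])
def scan(P,d,n=25,step=.0005):
    t=(np.arange(-n,n+1))*step;q=proj(c,P+t[:,None]*d).astype(np.float32)
    v=cv2.remap(g.astype(np.float32),q[:,0].reshape(1,-1),q[:,1].reshape(1,-1),cv2.INTER_LINEAR)[0]
    dv=np.gradient(cv2.GaussianBlur(v.reshape(1,-1),(5,1),0)[0]);k=np.argmax(abs(dv[3:-3]))+3;return t[k]*1000,dv[k]
for nm,y in(("+y base",.06),("-y base",-.06)):
    print(nm,np.array([scan(M+x*ux+y*uy+.008*uz,uy) for x in np.linspace(-.06,.07,8)]).T)
for nm,x in(("+x base",.09),("-x base",-.09)):
    print(nm,np.array([scan(M+x*ux+y*uy+.008*uz,ux) for y in np.linspace(-.04,.05,7)]).T)
for nm,x in(("lip tip top",-.056),("lip back",-.068)):
    print(nm,np.array([scan(M+x*ux+y*uy+.068*uz,ux,10) for y in np.linspace(-.02,.02,5)]).T)
```

```text
+y base [[-9.5  0.   0.   0.   0.   0.   0.   0. ]
 [-0.3 -7.2 -5.9 -5.8 -5.7 -4.8 -4.5 -4.7]]
-y base [[ 0.5  0.5  0.  -0.5 -0.5 -0.5 -0.5 -0.5]
 [18.8 16.2 26.2 26.6 25.9 25.4 25.9 26.7]]
+x base [[  0.5  -1.   -1.   -1.   -0.5  -0.5  -4. ]
 [-11.6  -5.4  -8.3  -4.9  -4.8  -4.7  14.4]]
-x base [[ -0.5   0.    4.    0.5   0.5   0.5   5.5]
 [  5.8   5.1  11.3   9.7  10.5  15.7 -24.2]]
lip tip top [[-0.5 -0.5 -0.5 -0.5 -0.5]
 [21.9 21.4  3.8 16.3 21.1]]
lip back [[ -3.   -3.   -3.   -3.   -3.5]
 [ -8.6  -9.   -8.5  -8.3 -20.9]]
```

```bash
python3 -c "
from h import *
go(.5695,.2715,.14,90.5,-15)"
```

```text
shift mm [-30.1 138.8  59.7] len 154.1 rot [ -0.02 -15.05   0.07]
```

```bash
python3 -m pendant '[[-0.005,0.025,0,0,-1,0],[-0.014,0.065,0.005,0,-4,0],[-0.022,0.1,0.02,0,-8,0],[-0.028,0.128,0.04,0,-12,0],[-0.03,0.1388,0.0597,0,-15,0]]' >/dev/null;  python3 -m pendant '[[0,0,0,0,0,0],[0,0,0,0,0,0],[0,0,0,0,0,0]]'
python3 - <<'E'
from h import *
c=read_camera("wrist");f=c["frame"];cv2.imwrite("pics/w3.png",cv2.convertScaleAbs(f,alpha=1.4));cv2.imwrite("pics/w3raw.png",f);np.save("w3.npy",c,allow_pickle=True)
go(.5695,.2715,.052,90.5,-15)
E
```

```text
time_s: 6.9
position: [0.5708, 0.2723, 0.1423]
ee_rot: [0.131, -0.005, 0.991, 0.001]
ft_force: [-0.0, 0.0, -1.9]
opening: 0.576
gripper_force: 73.6
shift mm [24.9 -1.1 86.9] len 90.4 rot [0.13 0.12 0.04]
```

View pics/w3.png

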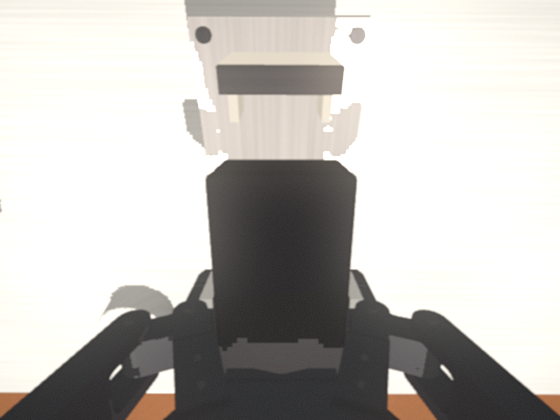

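```bash
python3 -m pendant '[[0.007,-0.0003,0.025,0,0,0],[0.014,-0.0006,0.05,0,0,0],[0.02,-0.0008,0.072,0,0,0],[0.02,-0.0008,0.072,0,0,0],[0.02,-0.0008,0.072,0,0,0]]';  python3 -m pendant '[[0,0,0,0,0,0]]';python3 -c "
from h import *
go(.5693,.2715,.0516,90.5,-15)
s=get_state();print(s['ft_force'],s['torque'])"
```

```text
time_s: 7.45
position: [0.57, 0.2718, 0.0671]
ee_rot: [0.131, -0.005, 0.991, 0.001]
ft_force: [-0.5, 0.0, -2.3]
opening: 0.578
gripper_force: 73.6
time_s: 7.55
position: [0.5703, 0.2725, 0.0682]
ee_rot: [0.132, -0.005, 0.991, 0.002]
ft_force: [0.1, -0.1, -2.6]
opening: 0.576
gripper_force: 73.7
shift mm [ 5.3 -1.1 15.7] len 16.6 rot [0.16 0.18 0.11]
[ 0.13445034 -0.07401594 -2.6270822 ] [ 0.00315182  1.04868951 -0.00914594]
```

```bash
python3 -m pendant '[[0.002,-0.0004,0.006,0,0,0],[0.004,-0.0008,0.012,0,0,0],[0.005,-0.0008,0.0157,0,0,0],[0.005,-0.0008,0.0157,0,0,0],[0.005,-0.0008,0.0157,0,0,0]]';  python3 -m pendant '[[0,0,0,0,0,0],[0,0,0,0,0,0]]';python3 -c "
from h import *
go(.5693,.2715,.0475,90.5,-15)
s=get_state();print(s['ft_force'],s['torque'])"
```

```text
time_s: 8.05
position: [0.5681, 0.271, 0.0492]
ee_rot: [0.13, -0.006, 0.991, 0.001]
ft_force: [0.4, 0.8, -2.5]
opening: 0.578
gripper_force: 73.7
time_s: 8.25
position: [0.5682, 0.2712, 0.0496]
ee_rot: [0.131, -0.006, 0.991, 0.001]
ft_force: [0.4, -0.1, -2.2]
opening: 0.581
gripper_force: 73.7
shift mm [-0.5  0.3  2.3] len 2.4 rot [0.06 0.02 0.15]
[ 0.35246949 -0.06429076 -2.21955894] [ 2.13333735e-03  1.06884606e+00 -4.44595394e-04]
```

```bash
python3 -m pendant '[[-0.0005,0.0002,0.001,0,0,0],[-0.0005,0.0002,0.002,0,0,0],[-0.0005,0.0002,0.002,0,0,0],[-0.0005,0.0002,0.002,0,0,0]]';python3 -c "
from h import *
go(.5603,.2715,.0475,90.5,-15)
s=get_state();print(s['ft_force'],s['torque'])"
```

```text
time_s: 8.65
position: [0.5691, 0.2712, 0.0474]
ee_rot: [0.13, -0.006, 0.991, 0.001]
ft_force: [0.3, -0.4, -3.3]
opening: 0.572
gripper_force: 73.7
shift mm [ 8.4  0.4 -2.3] len 8.8 rot [ 0.04 -0.    0.15]
[ 0.34146269 -0.42650625 -3.33461195] [-0.01357916  1.07661288 -0.00266586]
```

```bash
python3 -m pendant '[[0.002,0.0001,-0.0005,0,0,0],[0.004,0.0002,-0.001,0,0,0],[0.006,0.0003,-0.0016,0,0,0],[0.0075,0.0003,-0.002,0,0,0],[0.0075,0.0003,-0.002,0,0,0]]';python3 -m pendant '[[0,0,0,0,0,0]]';python3 -c "
from h import *
go(.5603,.2715,.0475,90.5,-15)
s=get_state();print(s['ft_force'],s['torque'])"
```

```text
time_s: 9.15
position: [0.561, 0.2714, 0.0475]
ee_rot: [0.13, -0.006, 0.991, 0.001]
ft_force: [-0.3, -0.2, -3.4]
opening: 0.577
gripper_force: 73.7
time_s: 9.25
position: [0.5613, 0.2715, 0.0476]
ee_rot: [0.131, -0.006, 0.991, 0.001]
ft_force: [0.3, 0.7, -3.2]
opening: 0.575
gripper_force: 73.7
shift mm [ 0.9  0.  -0.2] len 1.0 rot [0.05 0.   0.16]
[ 0.33878292  0.69325644 -3.16506012] [0.01679069 1.03097362 0.03150044]
```

```bash
for i in 1 2 3; do python3 -m pendant '[[0.0004,0,-0.0001,0,0,0],[0.0008,0,-0.0002,0,0,0],[0.0008,0,-0.0002,0,0,0]]' | sed -n '2p;4p'; done;python3 -c "
from h import *
go(.5603,.2715,.0475,90.5,-15)
s=get_state();print(s['ft_force'],s['torque'])"
```

```text
position: [0.5605, 0.2714, 0.0475]
ft_force: [0.6, -0.4, -3.2]
position: [0.5596, 0.2714, 0.0475]
ft_force: [0.5, -0.2, -2.9]
position: [0.5589, 0.2714, 0.0475]
ft_force: [0.7, 0.7, -3.6]
shift mm [-1.4  0.1  0.4] len 1.4 rot [0.04 0.01 0.15]
[ 0.71176044  0.67164496 -3.63277657] [-0.02311017  0.94583985  0.02742107]
```

```bash
for i in 1 2 3; do python3 -m pendant '[[0.0003,0,-0.0001,0,0,0],[0.0006,0,-0.0002,0,0,0],[0.0006,0,-0.0002,0,0,0]]' | sed -n '2p;4p';python3 -c "
from h import *
s=get_state();print(s['torque'])"; done
```

```text
position: [0.5587, 0.2715, 0.0477]
ft_force: [5.0, -0.8, -3.9]
[-0.2767014  -0.33442539 -0.12354161]
position: [0.5586, 0.2715, 0.0479]
ft_force: [7.8, -1.5, -6.6]
[-0.58558392 -1.36576283 -0.12006412]
position: [0.5585, 0.2715, 0.0482]
ft_force: [11.2, -1.9, -7.4]
[-0.85521768 -2.31278113 -0.13863178]
```

```bash
python3 -m pendant '[[-0.0012,0,0.0003,0,0,0],[-0.002,0,0.0005,0,0,0],[-0.002,0,0.0005,0,0,0]]' | sed -n '2p;4p';cat >>h.py <<'E'
def lay(t,h=.002,gap=.8,mx=.5562,y=.2715):
    s,c=np.sin(np.radians(t)),np.cos(np.radians(t))
    go(mx+(-62+gap+25.6*s+60*c)/1000,y,.02+h+(60*s+10.4*c)/1000,90.5,-t)
E
python3 -c "
from h import *
s=get_state();print(s['torque'])
for t in (15,12,10,8,6): lay(t)"
```

```text
position: [0.5588, 0.2713, 0.0475]
ft_force: [1.8, 0.1, -2.5]
[-0.08333616  0.71854612 -0.02706468]
shift mm [-0.8  0.1  0.2] len 0.8 rot [ 0.03 -0.02  0.14]
shift mm [0.5 0.2 2.8] len 2.9 rot [0.03 2.98 0.14]
shift mm [1.5 0.2 4.6] len 4.9 rot [0.03 4.98 0.14]
shift mm [2.6 0.2 6.4] len 6.9 rot [0.02 6.98 0.14]
shift mm [3.7 0.2 8.2] len 9.0 rot [0.02 8.98 0.15]
```

```bash
python3 -m pendant '[[-0.0006,0.0001,0.0003,0,0,0.1],[-0.0003,0.0002,0.0014,0,1.5,0.1],[0.0005,0.0002,0.0028,0,3,0.1],[0.0015,0.0002,0.0046,0,5,0.1],[0.0015,0.0002,0.0046,0,5,0.1]]' | sed -n '2p;4p'; python3 -m pendant '[[0,0,0,0,0,0],[0,0,0,0,0,0]]'| sed -n '2p;4p'
python3 -c "
from h import *
s=get_state();print(s['torque'])
for t in (10,8,6,5,4): lay(t)"
```

```text
position: [0.5592, 0.272, 0.0427]
ft_force: [0.7, -0.5, -4.1]
position: [0.5583, 0.2714, 0.0426]
ft_force: [0.8, -1.3, -3.7]
[ 0.04550442  0.72571175 -0.03653612]
shift mm [-0.2  0.1 -0.1] len 0.3 rot [0.01 0.   0.06]
shift mm [0.7 0.1 1.8] len 2.0 rot [0.   2.   0.06]
shift mm [1.7 0.1 3.7] len 4.1 rot [0.   4.   0.06]
shift mm [2.2 0.1 4.7] len 5.2 rot [0.   5.   0.06]
shift mm [2.7 0.1 5.6] len 6.2 rot [0.   6.   0.06]
```

```bash
python3 -m pendant '[[0.0005,0.0001,0.001,0,1,0],[0.0012,0.0001,0.0028,0,3,0],[0.0022,0.0001,0.0047,0,5,0],[0.0022,0.0001,0.0047,0,5,0],[0.0022,0.0001,0.0047,0,5,0]]' | sed -n '2p;4p'; python3 -m pendant '[[0,0,0,0,0,0],[0,0,0,0,0,0]]'| sed -n '2p;4p'
python3 - <<'E'
from h import *
s=get_state();print(s['torque'])
for t in (5,4,3,2): lay(t)
c=read_camera("wrist");a=c["frame"]
b=read_camera("scene")["frame"][200:330,340:470]
o=np.hstack([cv2.convertScaleAbs(a,alpha=1.4)[:,100:460],cv2.resize(b,(420,420),interpolation=cv2.INTER_CUBIC)]);cv2.imwrite("pics/m4.png",o)
E
```

```text
position: [0.5575, 0.2716, 0.0377]
ft_force: [-1.2, 0.2, -2.9]
position: [0.557, 0.2716, 0.0378]
ft_force: [-0.7, -0.3, -3.4]
[0.04014733 0.39055523 0.01929963]
shift mm [ 0.1 -0.1  0.2] len 0.2 rot [0.02 0.01 0.07]
shift mm [ 0.5 -0.1  1.2] len 1.3 rot [0.02 1.01 0.07]
shift mm [ 1.  -0.1  2.2] len 2.4 rot [0.02 2.01 0.07]
shift mm [ 1.5 -0.1  3.2] len 3.5 rot [0.01 3.01 0.07]
```

View pics/m4.png

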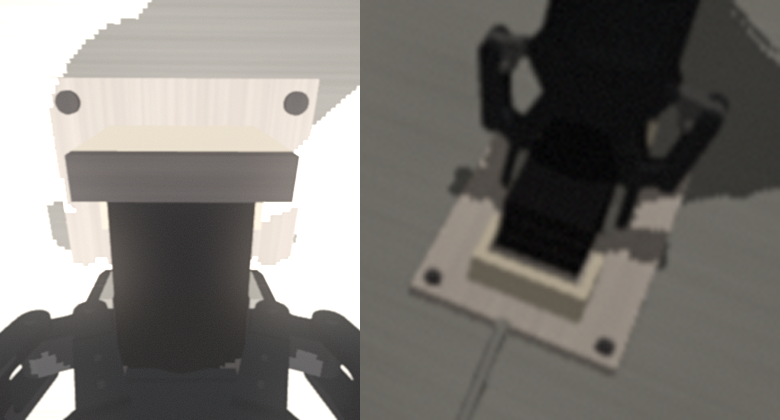

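```bash
python3 -m pendant '[[0.0003,0,0.0006,0,0.5,0],[0.0005,0,0.0011,0,1,0],[0.0008,0,0.0017,0,1.5,0],[0.001,0,0.0022,0,2,0],[0.001,0,0.0022,0,2,0]]' | sed -n '2p;4p'; python3 -m pendant '[[0,0,0,0,0,0],[0,0,0,0,0,0]]'| sed -n '2p;4p'
python3 - <<'E'
from h import *
s=get_state();print(s['torque'])
for t in (3,2,1,0): lay(t,.0015)
E
```

```text
position: [0.5569, 0.2717, 0.0353]
ft_force: [-0.7, 0.2, -4.0]
position: [0.5565, 0.2716, 0.0354]
ft_force: [0.6, 0.0, -3.2]
[0.02479606 0.18252702 0.03977512]
shift mm [ 0.3 -0.1  0.4] len 0.5 rot [ 0.02 -0.    0.05]
shift mm [ 0.8 -0.1  1.4] len 1.6 rot [0.02 1.   0.05]
shift mm [ 1.2 -0.1  2.4] len 2.7 rot [0.02 2.   0.05]
shift mm [ 1.7 -0.1  3.4] len 3.9 rot [0.02 3.   0.05]
```

```bash
python3 -m pendant '[[0.0003,0,0.0008,0,0.7,0],[0.0006,0,0.0017,0,1.5,0],[0.0008,0,0.0026,0,2.2,0],[0.001,0,0.0034,0,3,0],[0.001,0,0.0034,0,3,0]]' | sed -n '2p;4p'; python3 -m pendant '[[0,0,0,0,0,0],[0,0,0,0,0,0]]'| sed -n '2p;4p'
python3 - <<'E'
from h import *
s=get_state();print(s['torque'])
lay(0,.0015,1.5);lay(0,0,1.5)
E
```

```text
position: [0.5561, 0.2716, 0.0318]
ft_force: [-0.1, 0.7, -4.2]
position: [0.5557, 0.2716, 0.032]
ft_force: [0.1, 0.3, -2.5]
[-0.01339902  0.00324822 -0.01387904]
shift mm [ 0.  -0.1  0.1] len 0.1 rot [ 0.02 -0.    0.06]
shift mm [ 0.  -0.1  1.6] len 1.6 rot [ 0.02 -0.    0.06]
```

Lower to touch in small steps.

```bash
for d in 0.0008 0.0004 0.0003 0.0003 0.0003; do echo $d; case $d in 0.0008) python3 -m pendant '[[0,0,0.0004,0,0,0],[0,0,0.0008,0,0,0],[0,0,0.0008,0,0,0],[0,0,0.0008,0,0,0]]';; 0.0004) python3 -m pendant '[[0,0,0.0004,0,0,0],[0,0,0.0004,0,0,0],[0,0,0.0004,0,0,0]]';; *) python3 -m pendant '[[0,0,0.0003,0,0,0],[0,0,0.0003,0,0,0],[0,0,0.0003,0,0,0]]';; esac | sed -n '2p;4p'; done; python3 -c "
from h import *
s=get_state();print(s['torque'])"
```

```text
0.0008
position: [0.5557, 0.2717, 0.0313]
ft_force: [-0.5, -0.0, -2.9]
0.0004
position: [0.5557, 0.2716, 0.0308]
ft_force: [0.7, 0.8, -3.3]
0.0003
position: [0.5558, 0.2717, 0.0306]
ft_force: [0.3, -0.6, -2.9]
0.0003
position: [0.5558, 0.2716, 0.0305]
ft_force: [-1.0, -1.0, -0.1]
0.0003
position: [0.5558, 0.2717, 0.0305]
ft_force: [-2.9, -1.0, 4.7]
[-0.28622153  1.158495   -0.10041473]
```

```bash
for i in 1 2; do python3 -m pendant '[[0,0,0,0,0.08,0],[0,0,0,0,0.15,0],[0,0,0,0,0.15,0]]'| sed -n '2p;4p'; python3 -c "
from h import *
s=get_state();print(s['torque']);lay(0,0,1.5)"; done
```

```text
position: [0.5558, 0.2717, 0.0305]
ft_force: [-3.4, -1.6, 5.4]
[-0.38509781  1.25882015 -0.026261  ]
shift mm [ 0.1 -0.2  0.1] len 0.2 rot [ 0.03 -0.13  0.07]
position: [0.5558, 0.2717, 0.0305]
ft_force: [-5.1, -0.9, 6.1]
[-0.34223056  1.12627264 -0.00656838]
shift mm [ 0.1 -0.2  0.1] len 0.2 rot [ 0.03 -0.28  0.07]
```

```bash
python3 -m pendant '[[0,0,0,0,-0.15,0],[0,0,0,0,-0.15,0],[0,0,0,0,-0.15,0]]' - 20| sed -n '2p;4p;6p';python3 -m pendant '[[0,0,0,0,0,0],[0,0,0,0,0,0],[0,0,0,0,0,0],[0,0,0,0,0,0],[0,0,0,0,0,0]]' -0.7| sed -n '2p;4,6p'; python3 -m pendant '[[0,0,-0.01,0,0,0],[0,0,-0.03,0,0,0],[0,0,-0.06,0,0,0],[0,0,-0.1,0,0,0],[0,0,-0.14,0,0,0]]'
python3 - <<'E'
from h import *
a=read_camera("wrist");np.save("w5.npy",a,allow_pickle=True)
b=read_camera("scene")["frame"][200:330,340:470]
o=np.hstack([cv2.convertScaleAbs(a["frame"],alpha=1.4)[:,100:460],cv2.resize(b,(420,420),interpolation=cv2.INTER_CUBIC)]);cv2.imwrite("pics/m5.png",o)
E
```

```text
position: [0.5558, 0.2717, 0.0305]
ft_force: [-2.7, -1.2, 5.8]
gripper_force: 75.6
position: [0.5558, 0.2717, 0.0298]
ft_force: [-0.1, -0.2, 0.0]
opening: 0.851
gripper_force: 0.0
time_s: 17.75
position: [0.5559, 0.2713, 0.1721]
ee_rot: [-0.001, -0.005, 1.0, 0.0]
ft_force: [0.7, 1.1, -0.1]
opening: 0.851
gripper_force: 0.0
```

View pics/m5.png

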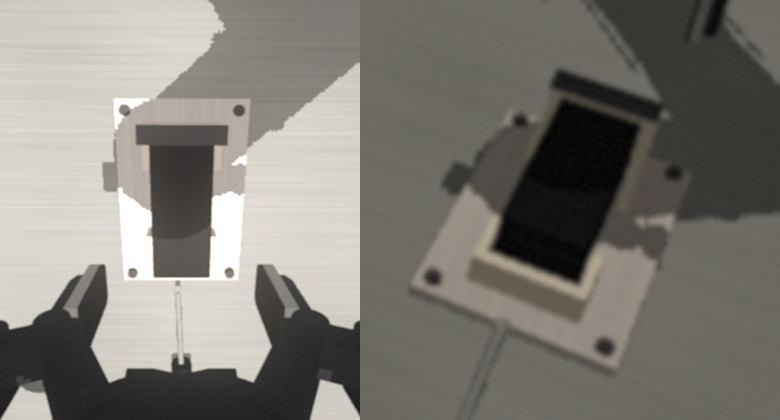

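```bash
python3 -c "
from h import *
print(get_state()['joint_pos']);go(.55,-.257,.23,65.4)"; python3 -m pendant '[[0,-0.045,-0.01,0,0,4],[0,-0.09,-0.02,0,0,8],[0,-0.135,-0.03,0,0,12],[0,-0.18,-0.04,0,0,16],[0,-0.225,-0.05,0,0,20]]' >/dev/null;python3 -c "
from h import *
go(.55,-.257,.23,65.4)"
```

```text
[ 7.05284582e-01  4.18291877e-01  1.59022676e-01  8.82119416e-04
 -1.30020004e+00 -2.26581469e+00]
shift mm [  14.4 -529.5  -55.6] len 532.6 rot [ 0.49  0.44 25.2 ]
shift mm [ -93.4 -287.2   -9. ] len 302.1 rot [ 0.   -0.08  5.02]
```

```bash
python3 -m pendant '[[-0.014,-0.045,0,0,0,-8],[-0.028,-0.09,0,0,0,-16],[-0.042,-0.135,0,0,0,-24],[-0.056,-0.18,-0.004,0,0,-32],[-0.07,-0.225,-0.008,0,0,-40]]' >/dev/null;python3 -m pendant '[[0,0,0,0,0,-8],[0,0,0,0,0,-16],[0,0,0,0,0,-24],[0,0,0,0,0,-32],[0,0,0,0,0,-40]]' >/dev/null;python3 -m pendant '[[0,0,0,0,0,-8],[0,0,0,0,0,-16],[0,0,0,0,0,-24],[0,0,0,0,0,-32],[0,0,0,0,0,-40]]' >/dev/null;python3 -m pendant '[[0,0,0,0,0,-8],[0,0,0,0,0,-16],[0,0,0,0,0,-24],[0,0,0,0,0,-32],[0,0,0,0,0,-40]]' ;python3 -c "
from h import *
print(get_state()['joint_pos'])
go(.56,-.257,.23,245.4)"
```

```text
time_s: 20.35
position: [0.5499, -0.1838, 0.228]
ee_rot: [0.0, 0.94, -0.341, -0.001]
ft_force: [-0.7, -0.4, -0.1]
opening: 0.852
gripper_force: 0.0
[-5.29888330e-02  3.22422659e-01  1.45309423e-01 -7.11304137e-05
 -1.39546393e+00  9.28267117e-01]
shift mm [54.6 49.8 -2. ] len 74.0 rot [  0.05   0.09 -15.25]
```

```bash
python3 -m pendant '[[0.018,0.016,0,0,0,-5],[0.036,0.033,0,0,0,-10],[0.0546,0.0498,-0.002,0,0,-15.2],[0.0546,0.0498,-0.002,0,0,-15.2],[0.0546,0.0498,-0.002,0,0,-15.2]]' >/dev/null; python3 -m pendant '[[0,0,0,0,0,0],[0,0,0,0,0,0]]'
python3 - <<'E'
from h import *
c=read_camera("wrist");np.save("w6.npy",c,allow_pickle=True);o=cv2.convertScaleAbs(c["frame"],alpha=1.2)
print(proj(c,[[.5645,-.2575,.045],[.5645,-.2575,.095]]))
cv2.imwrite("pics/w6.png",cv2.resize(o[20:300,100:460],None,fx=2,fy=2,interpolation=cv2.INTER_CUBIC))
E
```

```text
time_s: 21.05
position: [0.5596, -0.2563, 0.2297]
ee_rot: [0.0, 0.976, -0.216, -0.001]
ft_force: [0.2, 0.1, -0.4]
opening: 0.85
gripper_force: 0.0
[[279.9555186  185.68539151]
 [279.87934626 199.33283407]]
```

View pics/w6.png

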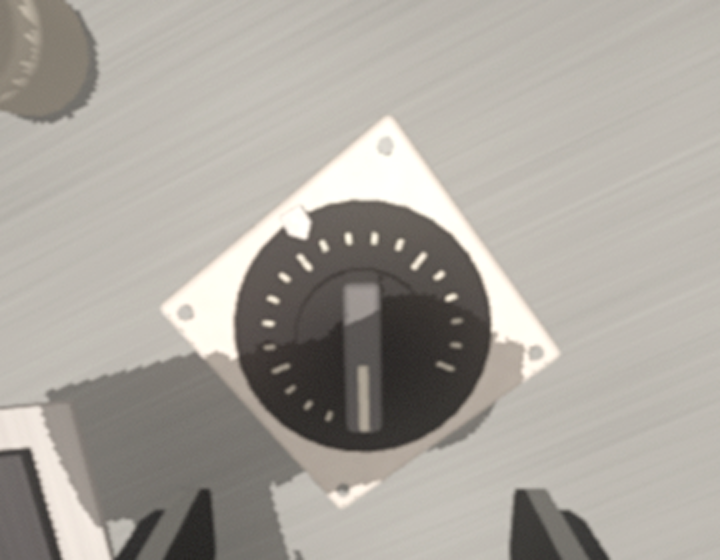

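Run:
```python
from h import *
np.set_printoptions(precision=4,suppress=True)
c=np.load("w6.npy",allow_pickle=True).item()
I=lambda l:[(100+u/2-.25,20+v/2-.25) for u,v in l]
B=ray(c,I([(389,116),(560,352),(340,508),(162,310)]),.042);print("box",B.mean(0),np.linalg.norm(B-np.roll(B,-1,0),axis=1)[:4])
for i in range(4):
    d=B[i]-B[(i+1)%4];print(" edge",np.degrees(np.arctan2(d[1],d[0]))%90)
# face circle: dark contour in hull, fit circle in world plane
g=cv2.cvtColor(c["frame"],cv2.COLOR_BGR2GRAY)
x0,y0=ray,0
cen=np.array(proj(c,[.5645,-.2575,.045])[0])
pts=[]
for a in np.radians(np.arange(0,360,3)):
    rr=np.arange(.058,.074,.00025);P=np.c_[.5645+rr*np.cos(a),-.2575+rr*np.sin(a),np.full(len(rr),.045)]
    q=proj(c,P).astype(np.float32);v=cv2.remap(g.astype(np.float32),q[:,0].reshape(1,-1),q[:,1].reshape(1,-1),1)[0]
    dv=np.gradient(np.convolve(v,np.ones(5)/5,'valid'));k=dv.argmax()
    if dv[k]>3: pts.append(P[k+2][:2])
pts=np.array(pts)
from scipy.optimize import least_squares
r=least_squares(lambda p:np.hypot(pts[:,0]-p[0],pts[:,1]-p[1])-p[2],[.5645,-.2575,.066],loss='soft_l1',f_scale=.0007).x
print("face",r,len(pts))
b=ray(c,I([(363,432),(362,283)]),.095);d=b[0]-b[1];print("bar",b.mean(0),np.linalg.norm(d),np.degrees(np.arctan2(d[1],d[0])))
for C in(r[:2],):
  # bright tab pixels
  t=[]
  for v in range(100,150):
    for u in range(225,265):
      if g[v,u]>170:
        p=ray(c,[u,v],.051)[0][:2]-C
        if .050<np.hypot(*p)<.065: t.append((np.hypot(*p),np.degrees(np.arctan2(p[1],p[0]))))
  t=np.array(t);
  for lo,hi in((.05,.055),(.055,.057),(.057,.06),(.06,.063),(.063,.065)):
    s=t[(t[:,0]>=lo)&(t[:,0]<hi)]
    if len(s):print(lo,len(s),np.median(s[:,1]),s[:,1].min(),s[:,1].max())
  p=ray(c,I([(302,238)]),.05)[0][:2]-C;print("tip",np.hypot(*p),np.degrees(np.arctan2(p[1],p[0])))
go(*r[:2],.08,245.4)
```

```text
box [ 0.5636 -0.2583  0.042 ] [0.1446 0.1468 0.144  0.1457]
 edge 13.645371787576945
 edge 13.41610161416969
 edge 13.210060507061968
 edge 13.620713388200215
face [ 0.5632 -0.258   0.0652] 118
bar [ 0.5636 -0.2582  0.095 ] 0.06688825372658584 155.42717800628333
0.05 1 -1.5522916181899358 -1.5522916181899358 -1.5522916181899358
0.055 4 4.154359119918449 3.069655383957208 5.234058038772906
0.057 25 4.606928401717988 0.4960943208855431 8.69352398976042
0.06 40 4.095178000381807 -0.6634854279526506 9.658563035169543
0.063 27 4.668433387582707 -0.6078573706666761 9.570268485235445
tip 0.05602911672024102 5.949577680948063
shift mm [  4.3  -0.1 149.6] len 149.7 rot [ 0.04  0.12 -0.35]
```

```bash
python3 -m pendant '[[0.002,0,0.04,0,0,0],[0.003,0,0.08,0,0,0],[0.004,0,0.11,0,0,0],[0.0043,0,0.13,0,0,0],[0.0043,0,0.14,0,0,0]]' >/dev/null; python3 -m pendant '[[0,0,0,0,0,0],[0,0,0,0,0,0]]' >/dev/null; python3 -c "
from h import *
go(.5634,-.2582,.08,245.4)"
```

```text
shift mm [-0.7 -0.4 10.6] len 10.7 rot [ 0.05  0.03 -0.35]
```

```bash
python3 -m pendant '[[-0.0005,-0.0004,0.005,0,0,-0.3],[-0.0005,-0.0004,0.0103,0,0,-0.3],[-0.0005,-0.0004,0.0103,0,0,-0.3],[-0.0005,-0.0004,0.0103,0,0,-0.3]]' ; python3 -m pendant '[[0,0,0,0,0,0],[0,0,0,0,0,0],[0,0,0,0,0,0],[0,0,0,0,0,0],[0,0,0,0,0,0]]' 0.9 40;python3 -m pendant '[[0,0,0,0,0,0],[0,0,0,0,0,0],[0,0,0,0,0,0],[0,0,0,0,0,0],[0,0,0,0,0,0]]';  python3 -c "
from h import *
print(get_state()['torque'],get_state()['joint_pos'][5])
go(.5634,-.2582,.08,245.4)"
```

```text
time_s: 22.2
position: [0.5627, -0.2582, 0.0791]
ee_rot: [0.0, 0.977, -0.214, -0.001]
ft_force: [-0.4, 0.2, -0.3]
opening: 0.851
gripper_force: 0.0
time_s: 22.7
position: [0.5629, -0.2581, 0.0792]
ee_rot: [0.0, 0.977, -0.214, -0.001]
ft_force: [-0.1, -0.1, 1.1]
opening: 0.183
gripper_force: 41.0
time_s: 23.2
position: [0.5629, -0.2581, 0.0792]
ee_rot: [0.0, 0.977, -0.214, -0.001]
ft_force: [0.6, 1.5, 2.3]
opening: 0.181
gripper_force: 41.2
[ 0.57831154  0.08587824 -0.08007582] 1.3179142442898597
shift mm [ 0.5 -0.2 -0.8] len 1.0 rot [ 0.04  0.13 -0.08]
```

```bash
for i in 1 2 3 4; do python3 -m pendant '[[0,0,0,0,0,7],[0,0,0,0,0,14],[0,0,0,0,0,21],[0,0,0,0,0,28],[0,0,0,0,0,35]]' | sed -n '2p;4p;6p';done; python3 -m pendant '[[0,0,0,0,0,0],[0,0,0,0,0,0],[0,0,0,0,0,0]]'; python3 -c "
from h import *
print(get_state()['torque'],get_state()['joint_pos'][5])
go(.5634,-.2582,.08,94.5)"
```

```text
position: [0.563, -0.258, 0.0792]
ft_force: [-0.3, 1.9, 3.2]
gripper_force: 41.6
position: [0.5633, -0.2579, 0.0792]
ft_force: [-0.2, 2.0, 1.9]
gripper_force: 41.5
position: [0.5635, -0.258, 0.0792]
ft_force: [0.9, 1.6, 1.2]
gripper_force: 41.4
position: [0.5637, -0.2582, 0.0792]
ft_force: [1.0, 1.2, 1.5]
gripper_force: 41.3
time_s: 25.5
position: [0.5636, -0.2582, 0.0792]
ee_rot: [-0.0, -0.134, 0.991, 0.0]
ft_force: [3.6, 0.7, -0.1]
opening: 0.181
gripper_force: 41.0
[ 0.35626843 -1.48379206 -0.03863028] -1.1231552776468219
shift mm [ 0.2  0.  -0.8] len 0.8 rot [ 0.02 -0.04 10.96]
```

```bash
python3 -m pendant '[[0,0,0,0,0,5],[0,0,0,0,0,9],[0,0,0,0,0,10.8],[0,0,0,0,0,10.8],[0,0,0,0,0,10.8]]' >/dev/null; python3 -c "
from h import *
go(.5634,-.2582,.08,94.5)"; python3 -m pendant '[[0,0,0,0,0,0],[0,0,0,0,0,0],[0,0,0,0,0,0],[0,0,0,0,0,0],[0,0,0,0,0,0]]' -0.5|sed -n 4,6p; python3 -m pendant '[[0,0,-0.01,0,0,0],[0,0,-0.04,0,0,0],[0,0,-0.08,0,0,0],[0,0,-0.12,0,0,0],[0,0,-0.15,0,0,0]]' >/dev/null
python3 -m pendant '[[0.03,0,0,0,0,0],[0.03,0,0,0,0,0],[0.03,0,0,0,0,0]]'
python3 - <<'E'
from h import *
c=read_camera("wrist");np.save("w7.npy",c,allow_pickle=True);o=cv2.convertScaleAbs(c["frame"],alpha=1.2)
q=proj(c,[.5634,-.2582,.05])[0];print(q);x,y=int(q[0])-100,int(q[1])-75;x=max(x,0);y=max(y,0);print(x,y)
cv2.imwrite("pics/w7.png",cv2.resize(o[y:y+150,x:x+200],None,fx=4,fy=4,interpolation=cv2.INTER_CUBIC))
E
```

```text
shift mm [ 0.2  0.1 -0.8] len 0.8 rot [ 0.01 -0.05  0.13]
ft_force: [-0.1, 0.4, 0.7]
opening: 0.751
gripper_force: 0.0
time_s: 27.3
position: [0.533, -0.2607, 0.23]
ee_rot: [-0.001, -0.039, 0.999, 0.0]
ft_force: [-0.0, 0.7, -0.1]
opening: 0.751
gripper_force: 0.0
[280.52031798 220.66491748]
180 145
```

View pics/w7.png

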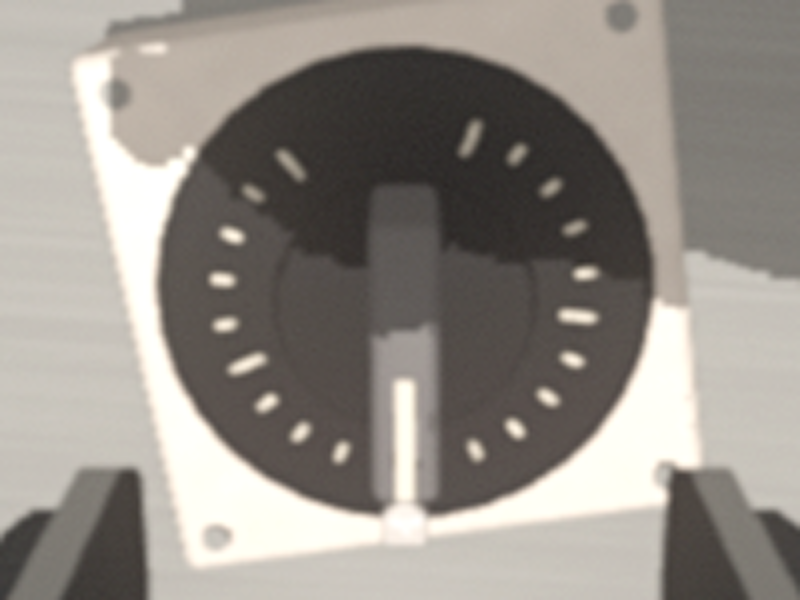

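Run:
```python
from h import *
c=np.load("w7.npy",allow_pickle=True).item();g=cv2.cvtColor(c["frame"],cv2.COLOR_BGR2GRAY).astype(float)
def cen(r,a,b):
    row=g[r,a:b];w=np.clip(row-(row.min()+row.max())/2,0,None);return (w*np.arange(a,b)).sum()/w.sum()
rows=list(range(243,267,2));L=np.array([(cen(r,277,286),r) for r in rows])
print(L[:,0].round(2))
P=ray(c,L,.095)[:,:2];k=np.polyfit(P[:,0],P[:,1],1);print("line dir",np.degrees(np.arctan(k[0])),"y at axis x",np.polyval(k,.5634))
rowsB=range(195,240,3);Bc=[]
for r in range(192,265,4):
    row=np.gradient(cv2.GaussianBlur(g[r:r+1],(5,1),0)[0]);i=266+row[266:276].argmax();j=286+row[286:297].argmin();Bc.append(((i+j)/2,r))
Pb=ray(c,Bc,.095)[:,:2];kb=np.polyfit(Pb[:,0],Pb[:,1],1);print("bar dir",np.degrees(np.arctan(kb[0])),"y at axis",np.polyval(kb,.5634))
for r in range(268,282,2):
    row=g[r,268:294];print(r,np.round(row).astype(int))
# axis refit
pts=[]
for a in np.radians(np.arange(0,360,3)):
    rr=np.arange(.058,.074,.00025);Q=np.c_[.5634+rr*np.cos(a),-.2582+rr*np.sin(a),np.full(len(rr),.045)]
    q=proj(c,Q).astype(np.float32);v=cv2.remap(g.astype(np.float32),q[:,0].reshape(1,-1),q[:,1].reshape(1,-1),1)[0]
    dv=np.gradient(np.convolve(v,np.ones(5)/5,'valid'));kk=dv.argmax()
    if dv[kk]>3: pts.append(Q[kk+2][:2])
pts=np.array(pts)
from scipy.optimize import least_squares
r=least_squares(lambda p:np.hypot(pts[:,0]-p[0],pts[:,1]-p[1])-p[2],[.5634,-.2582,.066],loss='soft_l1',f_scale=.0007).x;print("face",r)
for uv in((280.75,272),(280.75,275),(281,280)):
    for z in(.051,):
        p=ray(c,uv,z)[0][:2]-r[:2];print(uv,np.hypot(*p),np.degrees(np.arctan2(p[1],p[0])))
```

```text
[280.69 280.68 280.68 280.74 280.82 280.81 280.81 280.83 280.84 280.76
 280.72 280.72]
line dir 4.658415440890627 y at axis x -0.257959731639753
bar dir 4.915730900957084 y at axis -0.25781962362068406
268 [ 70  70  69  69  74  90 108 120 124 127 157 198 215 218 210 179 141 125
 124 121 111  90  75  69  69  70]
270 [ 68  68  67  70  67  71  80  92 106 119 146 177 192 193 184 161 130 109
  94  86  78  73  69  69  70  68]
272 [ 94  85  81  77  74  69  75 101 144 178 197 206 209 208 206 197 179 152
 113  81  69  69  69  74  85  99]
274 [208 207 203 196 187 179 171 176 195 208 213 213 211 211 211 212 212 201
 174 163 169 172 176 187 201 207]
276 [218 218 218 219 219 219 215 204 203 208 212 215 216 215 214 213 212 205
 199 208 217 219 218 217 217 216]
278 [217 217 217 218 218 218 214 202 199 202 203 204 208 211 209 205 204 200
 192 194 197 195 192 188 186 182]
280 [209 207 204 203 201 200 194 186 189 195 196 197 197 197 197 196 197 191
 174 164 163 163 163 163 162 163]
face [ 0.56292217 -0.25801121  0.06520462]
(280.75, 272) 0.05982036422277765 4.516496171772066
(280.75, 275) 0.06352330898700491 4.515736531325295
(281, 280) 0.06975108017163464 4.741403000567945
```

```bash
python3 -c "
from workcell import *
print(close_job())"
```

```text
the job is handed in; nothing more can be done
None
```

The three blanks lie flat in the magazine under the lip. The dial pointer is in line with the set-point tab to within about 0.4° by the wrist camera. I handed the job in with the gripper clear of everything, after about 27 s of the 72 s allowed.

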